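# Preset the bench supply: coarse knob, then fine knob

## Robot

A 6-joint arm with a two-finger parallel gripper is mounted at the origin on a cart in front of the work surface, level with it; the furniture and walls round the work are solid. World frame = base frame: x ahead of the robot, y to its left, z up, the work surface at z = 0. Lengths are in m, angles in degrees, forces in N, time in s.
With the tool pointing down it reaches from about 0.4 to 0.825 m from the base axis. Payload 7 kg.
Tool frame: the origin (TCP) lies at the very end of the fingers, on their centre line; the grasp point (between the pads) lies 19 mm behind it; z points along the fingers, y is the line along which they close (so a half turn about z gives the same grasp; the last joint's range is limited). The gripper opens to 88 mm and grips with 3 to 60 N. Pads are 19 mm wide; open, the fingers measure 130 mm over their backs; the gripper's body (78 mm by 193 mm) begins 47 mm behind the grasp point.
Start: joints at [-55.628, 20.546, 0.682, 0, -70.136, -16.507], TCP at [0.207, -0.642, 0.227] pointing down, gripper open.
Joint ranges: [-176.03, 176.03], [-82.01, 121.73], [-58.28, 71.71], [-173.87, 95.51], [-174.79, -0.11], [-173.66, 173.66]. Speed limits (degrees/s): [136.94, 136.94, 172.46, 180, 180, 180].

## Interface

Orientations are given as [roll, pitch, yaw] about the fixed x, y, z axes, in that order (R = Rz(yaw) Ry(pitch) Rx(roll)).
In Python, from plant import r gives the robot as it stands. The module is installed in compiled form; this text tells all that it offers.
- The arm moves only by the tool jog_arm, never from a script. Its arguments are lists of equal length, an entry for each row: "travel": the shift along the tool's x, y, z each as a share of 50 cm, from -1 to 1, a list of three; "dr": the turn, a rotation vector about the tool's x, y, z each as a share of 360 degrees, from -1 to 1, a list of three; "claw": the opening, from 0 (shut) to 1 (fully open). A call has exactly 10 rows; each row is the pose to reach, as a shift and turn from the pose commanded when the call began, along the tool's axes at that moment, turning the shorter way round; what a row does not reach only later rows make up. A row lasts 1/8 s, in which the tool goes at most 62.5 mm and 10.7 degrees, less where a joint would pass 70% of its speed; a pose out of reach is approached as far as the arm can. A call with a number of a shift or a turn outside -1 to 1 is refused whole. A call with a gripper value outside its range is refused whole. The fingers move at their own pace and stop on an object; "newtons" is the grip in N (left out, the last holds). Time passes only in rows, so rows that repeat a pose let the fingers close, or fill a call up. It gives the time, the measured TCP pose, the force, the opening and the grip force at its end, in the units of the state.
- r.get_state(): the state, without advancing time (a new reading comes with each control period).
- r.capture(name): name is "side" or "top"; returns a dict with "pixels" (400x640x3 uint8, red, green, blue), "range_z" (400x640 float32, m along the optical axis (not along the pixel's ray), 0 where there is no reading), "fx", "fy", "cx", "cy" (pixels), "position" and "attitude" of the camera in the world. Camera axes: x right, y up, looking along -z (the intrinsics and any distortion apply to the point x, -y, -z); pixel columns grow to the right and rows downward; lengths in m; the calibration is good to about 2 mm. A picture is of the moment at which its call begins.
- r.close_job(): hands the job in; it is judged then, once.
Trained networks look in the newest picture that a camera, given by its name, has taken for a name from the list of things; names that differ only in an ending like _2 or _b are one class to them, and where a whole thing is asked for, a point or a joint stands for the part that bears it (a point fixed in the world has none). Each returns a list of dicts, best first, with "conf" (0 to 1); they miss things now and then, are a little off and sometimes report something else, mostly with a low value. They report only what shows in the picture. A call takes as long as a camera call.
- r.boxes_of(name, camera): "extent" ([left, top, right, bottom] in pixels, round what is visible of it).
- r.regions_of(name, camera): "pixels" (400x640 bool, what is visible of it) and "extent" ([left, top, right, bottom] in pixels, round what is visible of it).
- r.tip_of(name, camera): "at" ([column, row] in pixels: a listed point, or the origin of a listed thing).
The state is a dict: "time_s": time; "joints": joint angles; "qd": joint speeds; "joint_torque": joint torques, N m; "tcp_pos": TCP position; "eef_rot": TCP orientation; "contact_force": force on the tool from outside, world axes, zero at the start; "moment": the same for the moment, N m; "gripper_width": finger opening in m; "gripper_force": force on a finger pad.
Only numpy, scipy, OpenCV 4.12 (cv2) and the standard library are available. Lean on these libraries where they do the work, as an engineer would, in place of code of your own. Each camera call takes 0.05 s, during which the arm holds its last target. There are 200 camera calls.

## Task

Preset the blue bench power supply before a board is powered from it. First turn the large lower (coarse) knob of its coaxial pair until its green pointer lines up with the green mark on the dial plate, then turn the small upper (fine) knob until its orange pointer lines up with the orange mark, leaving the coarse knob on its mark. Do not touch the grey supply.

Things in the scene. Friction and masses are not known exactly. Their poses are not given: they have to be found in the camera images.
- dial (a point): On the vertical axis of both knobs at panel height, 45 mm above the bench. Blue case 120 (x) x 170 (y) x 45 mm, firmly fixed; x points to its back, y to its left, z up; its middle is 25 mm to -y of this point. Panel: nothing over 4 mm tall but the knobs. Marks on a white disc, 33 to 47 mm from the axis: green bar 40 degrees left (counterclockwise from above) of x, orange bar 40 degrees right.
- coarse (a joint): Large lower knob: black, ribbed, round, 54 mm across (57 over its green pointer), 4 to 26 mm above the panel. Rad, counterclockwise from above positive, 0 with the green pointer on the green mark. Starts 0.6 to 1.3 rad counterclockwise of it. Friction about 0.1 N m; stays where left, no stop nearby, independent of the upper knob.
- fine (a joint): Small upper knob, same axis: dark steel, round, 30 mm across at the foot, 28 at the top, 29 to 54 mm above the panel (3 mm over the large knob), orange pointer on top. Rad, counterclockwise from above positive, 0 with the orange pointer on the orange mark. Starts 0.6 to 1.3 rad clockwise of it. Friction about 0.05 N m; stays where left, no stop nearby.
- grey_supply: Second supply, like the blue one but with a grey case; not to be touched. Origin on the bench under the middle of its case, axes as for the blue one; its knobs stand 25 mm to +y of that and reach 99 mm above the bench. The two stand side by side, middles at least 0.26 m apart, either one at the left.

How it is judged (in metres and radians):
On the way, in this order (a step that is already met when the one before it is completed fails the run):
1. the coarse knob's green pointer stands on the green mark, within 12 degrees (value of joint coarse between -0.21 and 0.21 rad and velocity of joint coarse between -0.1 and 0.1 rad/s), for 0.2 s.
2. then the fine knob's orange pointer stands on the orange mark, within 12 degrees (value of joint fine between -0.21 and 0.21 rad and velocity of joint fine between -0.1 and 0.1 rad/s), for 0.2 s.
At the end, for the whole second after the job is handed in: The coarse knob's green pointer is within 12 degrees of the green mark and the fine knob's orange pointer within 12 degrees of the orange mark (value of joint coarse between -0.21 and 0.21 rad and value of joint fine between -0.21 and 0.21 rad); the robot touches nothing.
It fails at once if the robot touches the grey supply with more than 1 N (contact force between any of the fingers, the arm and grey_supply above 1 N).
It also fails if it takes over 42 s, if anything falls off the work surface, if the arm or the gripper's body presses on something with over 40 N, if the wrist force passes 120 N, or if a joint passes its speed limit or range.

## Working session

There is one attempt and no reset: what is moved stays moved. The work goes in short steps, Python scripts to look and compute and a tool call to move; the robot and the scene stay as the last step left them, time stands still between calls to the robot, and variables do not carry over. Pictures are saved under pics/ and viewed, at most 10 in all, crops included, and the job is handed in when it is done.

Besides the shell and the picture viewer there is one more tool, called in YAML: its name, and indented under it one key for each argument. jog_arm: Moves the arm, as the interface text tells. Its arguments: {"type":"object","properties":{"travel":{"type":"array"},"dr":{"type":"array"},"claw":{"type":"array"},"newtons":{"type":"number"}},"required":["travel","dr","claw"]}

```bash
mkdir -p pics
cat > h.py <<'E'
import numpy as np, cv2
from scipy.spatial.transform import Rotation as R
from plant import r
def cloud(c):
    z=c["range_z"]; v,u=np.mgrid[:400,:640]
    p=np.stack([(u-c["cx"])/c["fx"]*z,-(v-c["cy"])/c["fy"]*z,-z],-1)
    return p@att(c).T+np.array(c["position"])
def att(c):
    a=np.array(c["attitude"],float)
    return a if a.shape==(3,3) else R.from_euler('xyz',a,degrees=True).as_matrix()
def save(c,n): cv2.imwrite("pics/"+n,c["pixels"][...,::-1])
E
python3 - <<'E'
from h import *
for n in("top","side"):
    c=r.capture(n); save(c,n+"0.png"); P=cloud(c)
    print(n,c["position"],c["attitude"],c["fx"],{k:v for k,v in c.items() if k not in("pixels","range_z","position","attitude")})
    for t in("dial","coarse","fine","grey_supply"):
        for d in r.tip_of(t,n)[:2]:
            u,v=np.round(d["at"]).astype(int); print(t,d["conf"],d["at"],P[min(v,399),min(u,639)].round(3))
        for d in r.boxes_of(t,n)[:2]: print(' box',t,d)
print(r.get_state())
E
```

```text
top [ 0.43310306 -0.01441235  0.91063249] [  6.16378181   0.30475072 -91.29326232] 368.35484835006395 {'fx': 368.35484835006395, 'fy': 368.35484835006395, 'cx': 317.73455561231395, 'cy': 200.7338892290406}
dial 0.6 [364.4, 208.0] [ 0.502 -0.114  0.099]
 box dial {'extent': [336.5, 179.2, 407.8, 240.3], 'conf': 0.97}Traceback (most recent call last):
  File "<stdin>", line 6, in <module>
ValueError: it knows: dial, grey_supply
```

Run:
```python
from h import *
for n in("top","side"):
    c=r.capture(n); save(c,n+"1.png"); P=cloud(c); np.savez(n+".npz",P=P,**c)
    print(n,c["position"],c["attitude"],c["fx"])
    for t in("dial","grey_supply"):
        for d in r.tip_of(t,n)[:2]:
            u,v=np.round(d["at"]).astype(int); print(t,d["conf"],d["at"],P[min(v,399),min(u,639)].round(3))
    for t in("dial","coarse","fine","grey_supply"):
        for d in r.boxes_of(t,n)[:2]: print(' box',t,d)
s=r.get_state(); print({k:s[k] for k in("time_s","tcp_pos","eef_rot","contact_force","gripper_width")})
```

```text
top [ 0.43310306 -0.01441235  0.91063249] [  6.16378181   0.30475072 -91.29326232] 368.35484835006395
dial 0.58 [362.8, 208.8] [ 0.5   -0.112  0.099]
grey_supply 0.66 [261.2, 204.6] [0.52  0.122 0.045]
 box dial {'extent': [338.6, 181.5, 409.9, 240.3], 'conf': 0.74}
 box coarse {'extent': [353.2, 194.6, 380.0, 223.0], 'conf': 0.75}
 box fine {'extent': [359.4, 201.1, 373.9, 216.1], 'conf': 0.44}
 box grey_supply {'extent': [221.7, 177.0, 294.7, 230.7], 'conf': 0.82}
side [ 0.41885935 -0.66421742  0.55856735] [53.25748774  1.27466016 -8.85603431] 473.8825431823256
dial 0.93 [326.6, 240.9] [ 0.502 -0.141  0.071]
grey_supply 0.64 [318.4, 172.9] [0.522 0.077 0.047]
 box coarse {'extent': [305.1, 222.1, 346.1, 256.3], 'conf': 0.86}
 box fine {'extent': [314.2, 209.7, 334.9, 237.7], 'conf': 0.55}
 box grey_supply {'extent': [278.3, 125.1, 352.5, 200.7], 'conf': 0.97}
{'time_s': 0.85, 'tcp_pos': array([ 0.20703953, -0.64242805,  0.22656383]), 'eef_rot': array([ 1.79999606e+02, -7.51903985e-04, -1.62134420e+02]), 'contact_force': array([ 0.68435191, -0.19010702,  0.53014614]), 'gripper_width': 0.08753465333529782}
```

View pics/top0.png

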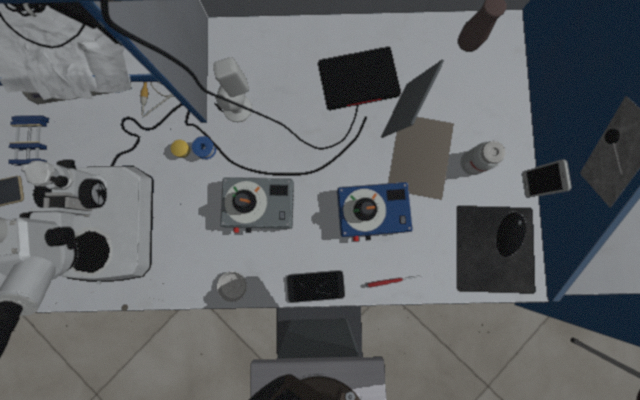

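Run:
```python
from h import *
d=np.load("top.npz"); P=d["P"]; im=d["pixels"]
roi=np.zeros((400,640),bool); roi[170:255,325:425]=1
z=P[...,2]
m=roi&(abs(z-.045)<.008); rect=cv2.minAreaRect(P[m][:,:2].astype(np.float32)); print("case",rect)
for lo,hi in((.064,.076),(.092,.105)):
    q=P[roi&(z>lo)&(z<hi)]; print(lo,len(q),q.mean(0),cv2.minEnclosingCircle(q[:,:2].astype(np.float32)))
g=im.astype(int); 
hsv=cv2.cvtColor(im,cv2.COLOR_RGB2HSV)
for n,a,b in(("green",45,85),("orange",5,22)):
    mm=roi&(hsv[...,0]>=a)&(hsv[...,0]<=b)&(hsv[...,1]>90)&(hsv[...,2]>60)
    for v,u in np.argwhere(mm): print(n,u,v,P[v,u].round(4),hsv[v,u])
grey=P[(abs(z-.045)<.008)&(np.mgrid[:400,:640][1]>205)&(np.mgrid[:400,:640][1]<305)&(np.mgrid[:400,:640][0]>170)&(np.mgrid[:400,:640][0]<240)]
print("grey",cv2.minAreaRect(grey[:,:2].astype(np.float32)))
t=cv2.resize(im[175:245,330:415],None,fx=7,fy=7,interpolation=cv2.INTER_CUBIC)
cv2.imwrite("pics/topc.png",t[...,::-1])
s=np.load("side.npz")["pixels"]
cv2.imwrite("pics/sidec.png",cv2.resize(s[190:290,260:390],None,fx=6,fy=6,interpolation=cv2.INTER_CUBIC)[...,::-1])
```

```text
case ((0.5052688121795654, -0.14503303170204163), (0.1198192909359932, 0.1695944368839264), 3.1320557594299316)
0.064 294 [ 0.50264864 -0.11807195  0.07076123] ((0.5032583475112915, -0.12012976408004761), 0.028240997344255447)
0.092 139 [ 0.50357938 -0.11990987  0.09859646] ((0.5038050413131714, -0.12023715674877167), 0.014944300055503845)
green 352 197 [ 0.5335 -0.093   0.0464] [ 66 112  96]
green 353 198 [ 0.5313 -0.0955  0.0447] [ 68 120  98]
green 353 199 [ 0.529  -0.0954  0.0441] [67 97 97]
orange 374 194 [ 0.5395 -0.1452  0.0462] [ 11 103 148]
orange 375 194 [ 0.5396 -0.1478  0.0446] [ 12 127 145]
orange 374 195 [ 0.5374 -0.1455  0.0435] [ 10 148 148]
orange 375 195 [ 0.5369 -0.1473  0.0471] [ 11 136 146]
orange 373 196 [ 0.5352 -0.1433  0.0421] [ 11 134 148]
orange 374 196 [ 0.535  -0.1454  0.0436] [ 11 147 149]
orange 375 196 [ 0.5347 -0.1474  0.0462] [ 11  94 147]
orange 372 197 [ 0.5327 -0.1406  0.0435] [ 11 107 146]
orange 373 197 [ 0.5327 -0.1429  0.0438] [ 11 152 148]
orange 374 197 [ 0.5324 -0.1451  0.0452] [ 10 114 145]
orange 372 198 [ 0.5303 -0.1404  0.0442] [ 12  95
[... 954 characters left out ...]
 0.5041 -0.1338  0.0993] [ 11 166 134]
orange 374 207 [ 0.5065 -0.1404  0.0704] [ 12 162 104]
orange 366 208 [ 0.5021 -0.1182  0.1001] [ 11 106  91]
orange 367 208 [ 0.502  -0.1202  0.1014] [ 12 142 117]
orange 368 208 [ 0.5023 -0.1231  0.0969] [ 12 155 123]
orange 369 208 [ 0.5019 -0.1247  0.1011] [ 11 145 120]
orange 370 208 [ 0.5019 -0.127   0.1003] [ 12 142 117]
orange 371 208 [ 0.5017 -0.129   0.1015] [ 12 144 113]
orange 372 208 [ 0.5018 -0.1314  0.1005] [ 11 138 111]
orange 373 208 [ 0.5021 -0.1342  0.096 ] [ 11 137 104]
orange 374 208 [ 0.504  -0.1399  0.0729] [ 11 132  79]
grey ((0.5277169346809387, 0.13460877537727356), (0.16950280964374542, 0.11955612897872925), 87.18382263183594)
```

View pics/topc.png

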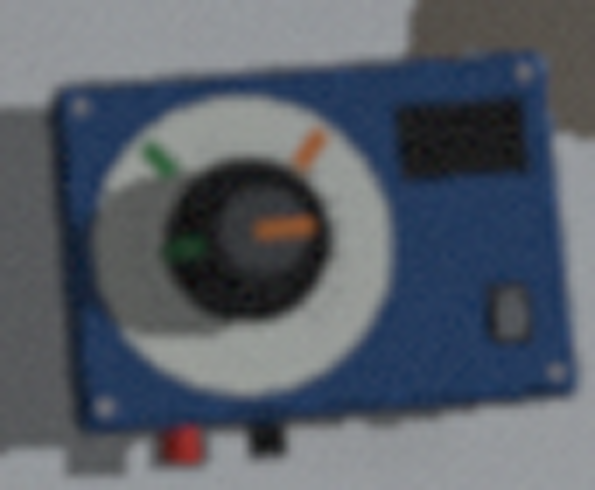

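View pics/sidec.png

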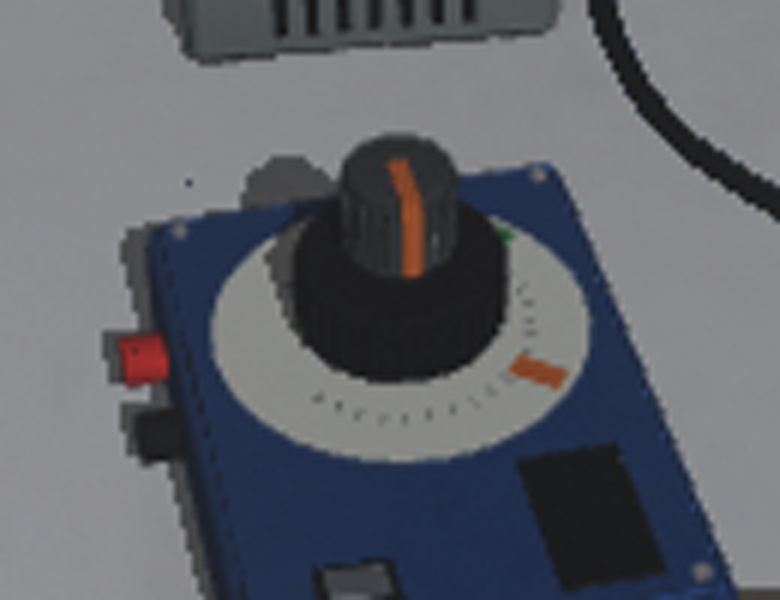

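The top crop shows the green pointer at about (185,247) and the green mark at (160,158). The orange pointer runs from (255,231) to (313,226), with its mark at (311,149). The dial axis comes out at about (0.504, -0.120), consistent with the case rectangle and both knob circles. I'm moving above it now, with the pads turned clear of the green pointer.

jog_arm:
  travel:
    - [-0.885,0.812,0.1]
    - [-0.885,0.812,0.1]
    - [-0.885,0.812,0.1]
    - [-0.885,0.812,0.1]
    - [-0.885,0.812,0.1]
    - [-0.885,0.812,0.1]
    - [-0.885,0.812,0.1]
    - [-0.885,0.812,0.15]
    - [-0.885,0.812,0.17]
    - [-0.885,0.812,0.17]
  dr:
    - [0,0,-0.133]
    - [0,0,-0.133]
    - [0,0,-0.133]
    - [0,0,-0.133]
    - [0,0,-0.133]
    - [0,0,-0.133]
    - [0,0,-0.133]
    - [0,0,-0.133]
    - [0,0,-0.133]
    - [0,0,-0.133]
  claw: [1,1,1,1,1,1,1,1,1,1]
  newtons: 20

```text
time_s: 2.1
tcp_pos: [0.5046, -0.118, 0.1413]
eef_rot: [-180.0, 0.0, -114.2]
contact_force: [0.0, -0.0, -0.6]
gripper_width: 0.0876
gripper_force: 0.0
```

Run:
```python
from h import *
d=np.load("top.npz"); im=d["pixels"]; A=att(d); O=d["position"]
hsv=cv2.cvtColor(im,cv2.COLOR_RGB2HSV).astype(int); C=np.array([.5038,-.1202])
def at(u,v,z):
    q=A@np.array([(u-d["cx"])/d["fx"],-(v-d["cy"])/d["fy"],-1]); return (O+q*(z-O[2])/q[2])[:2]
for n,a,b,z,rm in(("green",45,85,.071,.029),("green",45,85,.045,.05),("orange",5,22,.099,.0145),("orange",5,22,.045,.05)):
    pts=[];w=[]
    for v in range(180,240):
        for u in range(340,400):
            p=at(u,v,z)-C; rr=np.hypot(*p)
            if a<=hsv[v,u,0]<=b and hsv[v,u,1]>60 and (rr<rm if z>.05 else .032<rr<rm): pts.append(p); w.append(hsv[v,u,1])
    pts=np.array(pts); p=np.average(pts,axis=0,weights=w); print(n,z,len(pts),p,np.degrees(np.arctan2(p[1],p[0])))
    far=pts[np.hypot(*pts.T)>.006]; print(np.degrees(np.median(np.arctan2(far[:,1],far[:,0]))), np.degrees(np.arctan(cv2.fitLine(pts.astype(np.float32),1,0,.01,.01)[1]/cv2.fitLine(pts.astype(np.float32),1,0,.01,.01)[0])))
s=r.get_state(); print(s["time_s"],s["tcp_pos"],s["eef_rot"],s["joints"])
```

```text
green 0.071 24 [-0.0031198   0.02049025] 98.65723207465261
99.30335486208962 [-57.47412]
green 0.045 10 [0.02860237 0.0259528 ] 42.21951183774464
42.124729311379 [43.102764]
orange 0.099 30 [ 2.59813359e-05 -6.35070787e-03] -89.76559895107968
-88.6027281527579 [88.69025]
orange 0.045 19 [ 0.0311739  -0.02453706] -38.206382201397844
-38.142523484074864 [-34.136112]
2.1 [ 0.50459039 -0.1180216   0.1412796 ] [-1.79966124e+02  2.15768670e-02 -1.14178358e+02] [ 8.55862496e+00  1.01037972e+01 -2.57821610e+01  2.09588755e-04
 -5.40738785e+01 -3.27371123e+01]
```

jog_arm:
  travel:
    - [0,0,0.03]
    - [0,0,0.06]
    - [0,0,0.09]
    - [0,0,0.12]
    - [0,0,0.15]
    - [0,0,0.177]
    - [0,0,0.177]
    - [0,0,0.177]
    - [0,0,0.177]
    - [0,0,0.177]
  dr:
    - [0,0,0]
    - [0,0,0]
    - [0,0,0]
    - [0,0,0]
    - [0,0,0]
    - [0,0,0]
    - [0,0,0]
    - [0,0,0]
    - [0,0,0]
    - [0,0,0]
  claw: [1,1,1,1,1,1,1,1,1,1]

```text
time_s: 3.35
tcp_pos: [0.504, -0.1202, 0.0535]
eef_rot: [-180.0, 0.0, -114.2]
contact_force: [0.0, 0.4, -0.2]
gripper_width: 0.088
gripper_force: 0.0
```

jog_arm:
  travel:
    - [0,0,0]
    - [0,0,0]
    - [0,0,0]
    - [0,0,0]
    - [0,0,0]
    - [0,0,0]
    - [0,0,0]
    - [0,0,0]
    - [0,0,0]
    - [0,0,0]
  dr:
    - [0,0,0]
    - [0,0,0]
    - [0,0,0]
    - [0,0,0]
    - [0,0,0]
    - [0,0,0]
    - [0,0,0]
    - [0,0,0]
    - [0,0,0]
    - [0,0,0]
  claw: [0.8,0.7,0.5,0.5,0.5,0.5,0.5,0.5,0.5,0.5]
  newtons: 20

```text
time_s: 4.6
tcp_pos: [0.504, -0.1203, 0.0531]
eef_rot: [-180.0, 0.0, -114.2]
contact_force: [3.6, -3.2, -2.0]
gripper_width: 0.0533
gripper_force: 20.0
```

jog_arm:
  travel:
    - [0,0,0]
    - [0,0,0]
    - [0,0,0]
    - [0,0,0]
    - [0,0,0]
    - [0,0,0]
    - [0,0,0]
    - [0,0,0]
    - [0,0,0]
    - [0,0,0]
  dr:
    - [0,0,0.02]
    - [0,0,0.04]
    - [0,0,0.06]
    - [0,0,0.08]
    - [0,0,0.1]
    - [0,0,0.12]
    - [0,0,0.14]
    - [0,0,0.156]
    - [0,0,0.156]
    - [0,0,0.156]
  claw: [0.5,0.5,0.5,0.5,0.5,0.5,0.5,0.5,0.5,0.5]

```text
time_s: 5.85
tcp_pos: [0.5034, -0.1197, 0.0531]
eef_rot: [180.0, -0.0, -170.3]
contact_force: [-0.8, 5.7, 3.3]
gripper_width: 0.053
gripper_force: 20.0
```

Run:
```python
from h import *
c=r.capture("side"); t=r.capture("top")
a=cv2.resize(c["pixels"][170:290,240:400],(800,600),interpolation=cv2.INTER_CUBIC)
cv2.imwrite("pics/turn1.png",a[...,::-1]); print(r.get_state()["eef_rot"])
```

```text
[ 1.79956237e+02 -4.14240095e-03 -1.70303270e+02]
```

View pics/turn1.png

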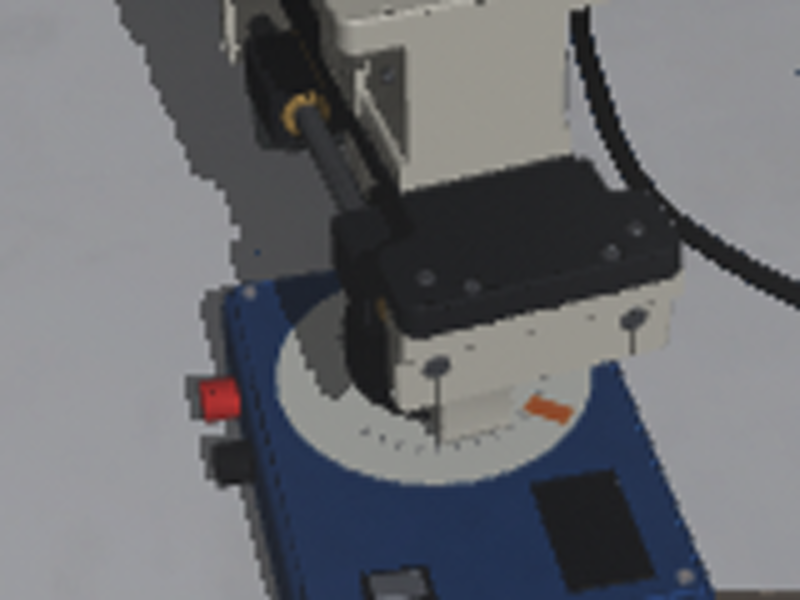

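The pads hide both pointers, so I'm releasing and rising to check.

jog_arm:
  travel:
    - [0,0,0]
    - [0,0,0]
    - [0,0,0]
    - [0,0,0]
    - [0,0,-0.05]
    - [0,0,-0.13]
    - [0,0,-0.21]
    - [0,0,-0.29]
    - [0,0,-0.36]
    - [0,0,-0.36]
  dr:
    - [0,0,0]
    - [0,0,0]
    - [0,0,0]
    - [0,0,0]
    - [0,0,0]
    - [0,0,0]
    - [0,0,0]
    - [0,0,0]
    - [0,0,0]
    - [0,0,0]
  claw: [1,1,1,1,1,1,1,1,1,1]

```text
time_s: 7.2
tcp_pos: [0.5052, -0.1204, 0.2361]
eef_rot: [-179.9, 0.3, -170.4]
contact_force: [-0.1, 0.7, -0.8]
gripper_width: 0.0878
gripper_force: 0.0
```

```bash
cat > look.py <<'E'
from h import *
import sys
c=r.capture("side"); im=c["pixels"]; A=att(c); O=np.array(c["position"])
def pix(p):
    q=A.T@(np.array(p)-O); return c["cx"]+c["fx"]*q[0]/-q[2], c["cy"]-c["fy"]*q[1]/-q[2]
hsv=cv2.cvtColor(im,cv2.COLOR_RGB2HSV).astype(int); C=np.array([.5038,-.1202])
def at(u,v,z):
    q=A@np.array([(u-c["cx"])/c["fx"],-(v-c["cy"])/c["fy"],-1]); return (O+q*(z-O[2])/q[2])[:2]
for n,a,b,z,lo,hi in(("coarse",45,85,.071,.012,.03),("gmark",45,85,.045,.032,.05),("fine",5,22,.099,0.003,.0145),("omark",5,22,.045,.032,.05)):
    pts=[]
    for v in range(190,280):
        for u in range(270,380):
            p=at(u,v,z)-C; rr=np.hypot(*p)
            if a<=hsv[v,u,0]<=b and hsv[v,u,1]>60 and lo<rr<hi: pts.append(p)
    if pts:
        p=np.mean(pts,0); print(n,len(pts),p.round(4),np.degrees(np.arctan2(p[1],p[0])).round(1))
a=cv2.resize(im[190:282,260:383],(780,584),interpolation=cv2.INTER_CUBIC)
cv2.imwrite("pics/"+sys.argv[1],a[...,::-1])
E
python3 look.py l1.png
```

```text
coarse 11 [0.0237 0.0121] 27.1
gmark 5 [0.0349 0.032 ] 42.5
fine 30 [ 0.0018 -0.0054] -71.9
omark 65 [0.0228 0.0062] 15.2
```

View pics/l1.png

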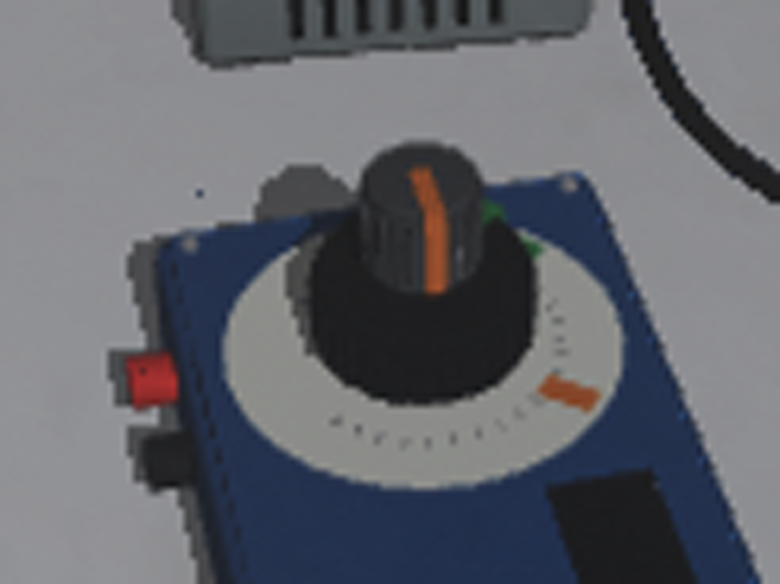

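The visible sliver of the green pointer, at about (493,212), is half hidden behind the fine knob. I'll move aside so the top camera can measure it properly.

jog_arm:
  travel:
    - [0.08,-0.1,0]
    - [0.08,-0.2,0]
    - [0.08,-0.3,0]
    - [0.08,-0.4,0]
    - [0.08,-0.49,0]
    - [0.08,-0.49,0]
    - [0.08,-0.49,0]
    - [0.08,-0.49,0]
    - [0.08,-0.49,0]
    - [0.08,-0.49,0]
  dr:
    - [0,0,0]
    - [0,0,0]
    - [0,0,0]
    - [0,0,0]
    - [0,0,0]
    - [0,0,0]
    - [0,0,0]
    - [0,0,0]
    - [0,0,0]
    - [0,0,0]
  claw: [1,1,1,1,1,1,1,1,1,1]

```text
time_s: 8.5
tcp_pos: [0.5052, -0.3679, 0.2335]
eef_rot: [-180.0, 0.0, -170.4]
contact_force: [-0.5, 0.4, -1.1]
gripper_width: 0.0873
gripper_force: 0.0
```

```bash
cat > top.py <<'E'
from h import *
import sys
d=r.capture("top"); im=d["pixels"]; A=att(d); O=np.array(d["position"])
hsv=cv2.cvtColor(im,cv2.COLOR_RGB2HSV).astype(int); C=np.array([.5038,-.1202])
def at(u,v,z):
    q=A@np.array([(u-d["cx"])/d["fx"],-(v-d["cy"])/d["fy"],-1]); return (O+q*(z-O[2])/q[2])[:2]
for n,a,b,z,lo,hi in(("coarse",45,85,.071,.014,.0285),("gmark",45,85,.045,.032,.05),("fine",5,22,.099,0.003,.0145),("omark",5,22,.045,.032,.05)):
    pts=[]
    for v in range(175,245):
        for u in range(335,410):
            p=at(u,v,z)-C; rr=np.hypot(*p)
            if a<=hsv[v,u,0]<=b and hsv[v,u,1]>60 and lo<rr<hi: pts.append(p)
    if pts:
        p=np.mean(pts,0); print(n,len(pts),p.round(4),np.degrees(np.arctan2(p[1],p[0])).round(1))
cv2.imwrite("pics/"+sys.argv[1],cv2.resize(im[175:245,330:415],None,fx=7,fy=7,interpolation=cv2.INTER_CUBIC)[...,::-1])
s=r.get_state(); print(s["time_s"],s["tcp_pos"],s["eef_rot"])
E
python3 top.py t2.png
```

```text
coarse 21 [0.0155 0.0133] 40.7
gmark 10 [0.0287 0.0259] 42.1
fine 23 [-0.0004 -0.0078] -92.6
omark 19 [ 0.0312 -0.0246] -38.3
8.55 [ 0.50514898 -0.36804716  0.23341742] [-1.79985022e+02  2.88972718e-02 -1.70372637e+02]
```

View pics/t2.png

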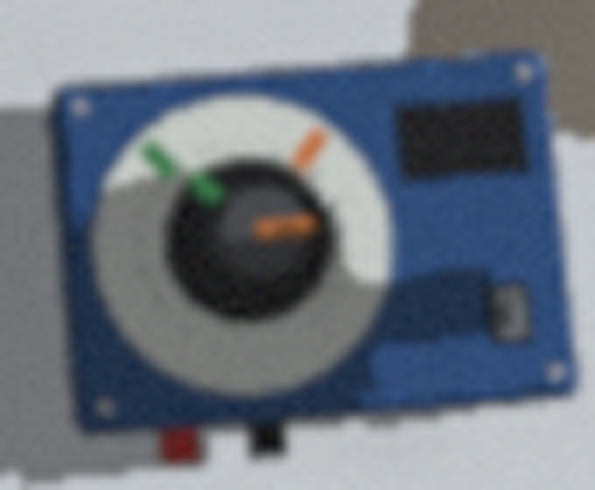

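The green pointer, at (207,187), is within about 2° of the line to its mark. The orange pointer still stands at about -88°, with its mark at about -37.5°, so it needs roughly +51°. I'm going back over the dial with the pads at right angles to the orange pointer.

jog_arm:
  travel:
    - [-0.08,0.1,0]
    - [-0.08,0.2,0]
    - [-0.08,0.3,0]
    - [-0.08,0.4,0]
    - [-0.08,0.49,0]
    - [-0.08,0.49,0.05]
    - [-0.08,0.49,0.1]
    - [-0.08,0.49,0.15]
    - [-0.08,0.49,0.2]
    - [-0.08,0.49,0.2]
  dr:
    - [0,0,-0.025]
    - [0,0,-0.05]
    - [0,0,-0.075]
    - [0,0,-0.1]
    - [0,0,-0.125]
    - [0,0,-0.15]
    - [0,0,-0.175]
    - [0,0,-0.2]
    - [0,0,-0.222]
    - [0,0,-0.222]
  claw: [1,1,1,1,1,1,1,1,1,1]

```text
time_s: 9.8
tcp_pos: [0.5024, -0.1202, 0.1317]
eef_rot: [179.8, -0.0, -90.5]
contact_force: [0.4, 0.6, 0.8]
gripper_width: 0.0879
gripper_force: 0.0
```

Run:
```python
from h import *
r.capture("side");r.capture("side")
s=r.get_state(); print(s["time_s"],s["tcp_pos"],s["eef_rot"])
```

```text
9.9 [ 0.50410333 -0.1202525   0.13385341] [-1.79967638e+02 -1.61121900e-02 -9.06516214e+01]
```

jog_arm:
  travel:
    - [0,0,0.03]
    - [0,0,0.06]
    - [0,0,0.09]
    - [0,0,0.109]
    - [0,0,0.109]
    - [0,0,0.109]
    - [0,0,0.109]
    - [0,0,0.109]
    - [0,0,0.109]
    - [0,0,0.109]
  dr:
    - [0,0,0]
    - [0,0,0]
    - [0,0,0]
    - [0,0,0]
    - [0,0,0]
    - [0,0,0]
    - [0,0,0]
    - [0,0,0]
    - [0,0,0]
    - [0,0,0]
  claw: [1,1,1,1,1,1,0.8,0.6,0.5,0.4]

```text
time_s: 11.15
tcp_pos: [0.5037, -0.1203, 0.0787]
eef_rot: [-180.0, 0.0, -90.5]
contact_force: [0.8, 0.2, 1.0]
gripper_width: 0.0535
gripper_force: 0.0
```

jog_arm:
  travel:
    - [0,0,0]
    - [0,0,0]
    - [0,0,0]
    - [0,0,0]
    - [0,0,0]
    - [0,0,0]
    - [0,0,0]
    - [0,0,0]
    - [0,0,0]
    - [0,0,0]
  dr:
    - [0,0,0]
    - [0,0,0]
    - [0,0,0]
    - [0,0,0]
    - [0,0,0]
    - [0,0,0]
    - [0,0,0]
    - [0,0,0]
    - [0,0,0]
    - [0,0,0]
  claw: [0.35,0.3,0.25,0.25,0.25,0.25,0.25,0.25,0.25,0.25]
  newtons: 20

```text
time_s: 12.4
tcp_pos: [0.5043, -0.1202, 0.0787]
eef_rot: [-179.9, 0.0, -90.5]
contact_force: [5.4, -1.4, -4.3]
gripper_width: 0.0284
gripper_force: 19.9
```

jog_arm:
  travel:
    - [0,0,0]
    - [0,0,0]
    - [0,0,0]
    - [0,0,0]
    - [0,0,0]
    - [0,0,0]
    - [0,0,0]
    - [0,0,0]
    - [0,0,0]
    - [0,0,0]
  dr:
    - [0,0,-0.02]
    - [0,0,-0.04]
    - [0,0,-0.06]
    - [0,0,-0.08]
    - [0,0,-0.1]
    - [0,0,-0.12]
    - [0,0,-0.142]
    - [0,0,-0.142]
    - [0,0,-0.142]
    - [0,0,-0.142]
  claw: [0.25,0.25,0.25,0.25,0.25,0.25,0.25,0.25,0.25,0.25]

```text
time_s: 13.65
tcp_pos: [0.5049, -0.12, 0.0787]
eef_rot: [-179.9, -0.1, -39.4]
contact_force: [7.0, -0.4, -5.8]
gripper_width: 0.0281
gripper_force: 19.9
```

jog_arm:
  travel:
    - [0,0,0]
    - [0,0,0]
    - [0,0,0]
    - [0,0,0]
    - [0,0,0]
    - [0,0,-0.05]
    - [0,0,-0.13]
    - [0,0,-0.21]
    - [0,0,-0.29]
    - [0,0,-0.29]
  dr:
    - [0,0,0]
    - [0,0,0]
    - [0,0,0]
    - [0,0,0]
    - [0,0,0]
    - [0,0,0]
    - [0,0,0]
    - [0,0,0]
    - [0,0,0]
    - [0,0,0]
  claw: [0.3,0.5,1,1,1,1,1,1,1,1]

```text
time_s: 14.9
tcp_pos: [0.5054, -0.1203, 0.227]
eef_rot: [-179.8, -0.3, -39.4]
contact_force: [0.0, -0.1, -0.3]
gripper_width: 0.0878
gripper_force: 0.0
```

jog_arm:
  travel:
    - [0.064,0.077,0]
    - [0.127,0.154,0]
    - [0.19,0.232,0]
    - [0.254,0.309,0]
    - [0.317,0.386,0]
    - [0.317,0.386,0]
    - [0.317,0.386,0]
    - [0.317,0.386,0]
    - [0.317,0.386,0]
    - [0.317,0.386,0]
  dr:
    - [0,0,0]
    - [0,0,0]
    - [0,0,0]
    - [0,0,0]
    - [0,0,0]
    - [0,0,0]
    - [0,0,0]
    - [0,0,0]
    - [0,0,0]
    - [0,0,0]
  claw: [1,1,1,1,1,1,1,1,1,1]

```text
time_s: 16.15
tcp_pos: [0.504, -0.3694, 0.2239]
eef_rot: [-180.0, -0.0, -39.3]
contact_force: [0.1, 0.2, -0.5]
gripper_width: 0.0875
gripper_force: 0.0
```

```bash
python3 top.py t3.png
```

```text
coarse 23 [0.0155 0.0134] 40.7
gmark 10 [0.0287 0.0259] 42.1
fine 20 [ 0.0059 -0.0049] -39.9
omark 18 [ 0.0308 -0.0245] -38.5
16.2 [ 0.50400151 -0.36948035  0.22385517] [-1.79988771e+02 -2.42281907e-02 -3.93234325e+01]
```

View pics/t3.png

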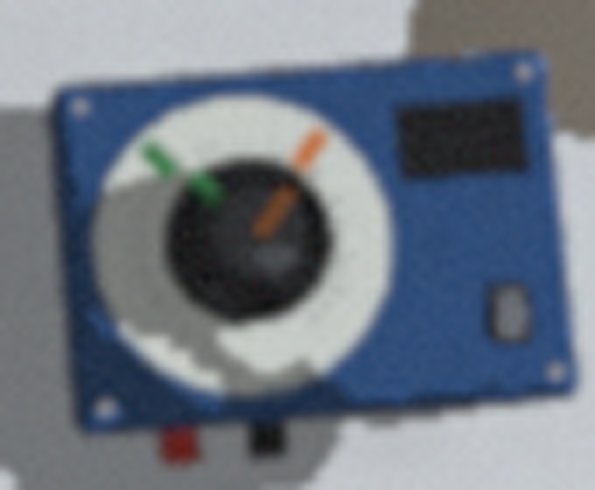

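The orange pointer, (262,233) to (290,190), lines up with its mark at (311,149). The green pointer at (207,187) lines up with its mark at (160,158). Both are within about 3°, and the arm is clear.

```bash
python3 -c "
from plant import r
print(r.close_job())"
```

```text
the job is handed in; nothing more can be done
None
```

Job handed in at about 16 s: the last top picture showed the coarse and fine pointers each within about 3° of their marks, the arm was clear, and I kept off the grey supply; the hand-in call returned no verdict.

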